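# Put the nuts and bolts away in their fitted trays

### The arm

A 7-joint arm with a two-finger parallel gripper is mounted at the origin on the work surface; the furniture and walls round the work are solid. World frame = base frame: x ahead of the robot, y to its left, z up, the work surface at z = 0. Lengths are in mm, angles in rad, forces in N, time in s.
With the tool pointing down it reaches from about 425 to 1025 mm from the base axis. Payload 9.4 kg.
Tool frame: the origin (TCP) lies at the very end of the fingers, on their centre line; the grasp point (between the pads) lies 19 mm behind it; z points along the fingers, y is the line along which they close (so a half turn about z gives the same grasp; the last joint's range is limited). The gripper opens to 93 mm and grips with 3 to 60 N. Pads are 15 mm wide; open, the fingers measure 128 mm over their backs; the gripper's body (75 mm by 188 mm) begins 65 mm behind the grasp point.
Start: joints at [1.241, 0.599, -0.003, 1.599, 0.002, 0.943, -0.08], TCP at [181.324, -701.959, 218.618] pointing down, gripper open.
Joint ranges: [-2.57, 2.57], [-0.35, 1.97], [-1.29, 1.29], [0.11, 2.56], [-1.05, 4.19], [0.11, 1.86], [-2.63, 2.63]. Speed limits (rad/s): [2.22, 2.22, 3.01, 3.01, 3.14, 3.14, 3.14].

### API

Orientations are given as a unit quaternion [x, y, z, w].
In Python, from cell import arm gives the robot as it stands.
- The arm moves only by the tool apply_moves, never from a script. Its arguments are lists of equal length, an entry for each row: "travel": the shift along the tool's x, y, z in cm, a list of three; "twist": the turn about the tool's z in rad. In form: {"travel": [[dx, dy, dz], ...], "twist": [twist, ...]}. A call has exactly 5 rows; each row shifts and turns the commanded pose from where the row before left it, along the tool's axes as they then stand; what a row does not reach is not made up. A row lasts 1/8 s, in which the tool goes at most 62.5 mm and 10.7 degrees, less where a joint would pass 70% of its speed; a pose out of reach is approached as far as the arm can. A call with a gripper value outside its range is refused whole. "fingers" is the finger opening in cm, from 0 to 9.3, set as the call begins (left out, the last holds). The fingers move at their own pace and stop on an object; "grip_force" is the grip in N (left out, the last holds). Time passes only in rows, so rows that do not move let the fingers close, or fill a call up. It gives the time, the measured TCP pose, the force, the opening and the grip force at its end, in the units of the state.
- arm.get_state(): the state, without advancing time (a new reading comes with each control period).
- arm.get_image(name): name is "scene" or "top" or "wrist"; returns the picture (400x640x3 uint8, red, green, blue); there is no depth.
- arm.calibration(name): a dict with "fx", "fy", "cx", "cy" (pixels), "R" (3x3) and "t" (3): a world point X has camera coordinates R X + t. Camera axes: x right, y down, z forward; pixel columns grow to the right and rows downward; lengths in mm; the calibration is good to about 2 mm. A picture is of the moment at which its call begins: read the wrist's pose just before it. calibration takes no time and is no camera call; for the wrist camera it gives the pose at the moment of the call.
- arm.finish_job(): hands the job in; it is judged then, once.
Trained networks look in the newest picture that a camera, given by its name, has taken for a name from the list of things; names that differ only in an ending like _2 or _b are one class to them, and where a whole thing is asked for, a point or a joint stands for the part that bears it (a point fixed in the world has none). Each returns a list of dicts, best first, with "score" (0 to 1); they miss things now and then, are a little off and sometimes report something else, mostly with a low value. They report only what shows in the picture. A call takes as long as a camera call.
- arm.trace(target, camera): "region" (400x640 bool, what is visible of it) and "rect" ([left, top, right, bottom] in pixels, round what is visible of it).
- arm.place_of(target, camera): "point" ([column, row] in pixels: a listed point, or the origin of a listed thing).
The state is a dict: "time_s": time; "joint_positions": joint angles; "qvel": joint speeds; "joint_torque": joint torques, N m; "tool_pos": TCP position; "orientation": TCP orientation; "ft_force": force on the tool from outside, world axes, zero at the start; "moment": the same for the moment, N m; "finger_gap": finger opening in mm; "grip_force": force on a finger pad.
Only numpy, scipy, OpenCV 4.12 (cv2) and the standard library are available. Lean on these libraries where they do the work, as an engineer would, in place of code of your own. Each camera call takes 0.05 s, during which the arm holds its last target. There are 200 camera calls.

### The job

Pick the two hex bolts and the two hex nuts off the bench and put each one down flat in the pocket of the wooden tray cut for its shape and size, on the black silhouette, the bolts lengthwise, head at either end. Leave the punch and the roll of tape where they are.

Things in the scene. Friction and masses are not known exactly. Their poses are not given: they have to be found in the camera images.
- large_bolt: Loose dark steel hex bolt, the larger of two, lying: 76 mm long along its own y axis, hexagon head at the +y end (10 mm thick, 24 to 27 mm across, standing 24 mm high), threaded shank 16 mm in diameter, its axis 12 mm above the origin. Origin: underside, middle of the length. It balances about 5 mm from the middle towards the head. Grasp across the shank (fingers closing along x).
- small_bolt: Loose dark steel hex bolt, the smaller of two, lying: 59 mm long along its own y axis, hexagon head at the +y end (8 mm thick, 18 to 20 mm across, standing 18 mm high), threaded shank 12 mm in diameter, its axis 9 mm above the origin. Origin: underside, middle of the length. It balances about 5 mm from the middle towards the head. Grasp across the shank (fingers closing along x).
- large_nut: Loose grey steel hex nut, the larger of two, lying flat: 24 mm across flats, 27 mm across corners, 13 mm high. Origin: centre of the underside, z up. One pair of flats faces its own +x and -x; the others every 60 degrees about z. It belongs in the round-pocketed tray of its size, turned any way about z.
- small_nut: Loose grey steel hex nut, the smaller of two, lying flat: 18 mm across flats, 20 mm across corners, 10 mm high. Origin: centre of the underside, z up. One pair of flats faces its own +x and -x; the others every 60 degrees about z. It belongs in the round-pocketed tray of its size, turned any way about z.
- large_bolt_tray: Fixed light-wood tray for the large bolt: board 70 x 118 x 10 mm (x, y, height), an oblong pocket 48 x 96 mm (x, y) sunk 4 mm into the middle of its top (floor 6 mm above the underside); on the floor a black silhouette 76 mm long, along y, head to +y (the bolt may lie either way round). Origin: centre of the underside, below the pocket's middle; z up. Places change each time; know it by size and pocket shape.
- small_bolt_tray: Fixed light-wood tray for the small bolt: board 56 x 94 x 10 mm (x, y, height), an oblong pocket 40 x 79 mm (x, y) sunk 4 mm into the middle of its top (floor 6 mm above the underside); on the floor a black silhouette 59 mm long, along y, head to +y (the bolt may lie either way round). Origin: centre of the underside, below the pocket's middle; z up. Places change each time; know it by size and pocket shape.
- large_nut_tray: Fixed light-wood tray for the large nut: board 80 x 80 x 10 mm (x, y, height), a round pocket 48 mm across sunk 4 mm into the middle of its top (floor 6 mm above the underside); on the floor a black hexagon silhouette 24 mm across flats. Origin: centre of the underside, below the pocket's middle; z up. Places change each time; know it by size and pocket shape.
- small_nut_tray: Fixed light-wood tray for the small nut: board 56 x 56 x 10 mm (x, y, height), a round pocket 40 mm across sunk 4 mm into the middle of its top (floor 6 mm above the underside); on the floor a black hexagon silhouette 18 mm across flats. Origin: centre of the underside, below the pocket's middle; z up. Places change each time; know it by size and pocket shape.
- tape_roll: Bystander: loose black roll of tape lying flat, 58 mm across, 19 mm high; origin centre of the underside. Leave it alone.
- punch: Bystander: loose plain dark steel punch, 100 mm long along its y, 12 mm thick at most, 9 mm high, no head; origin centre of the underside. It looks a little like a bolt. Leave it alone.

How it is judged (in metres and radians):
At the end, for the whole second after the job is handed in: Each bolt lies in its own tray's pocket, middle within 12 mm along and across, length within 0.35 rad, origin under 8.5 mm above the tray's underside. Each nut lies flat (0.1 rad) in its own pocket, within 12 mm of the middle, origin under 7.5 mm. All at rest (x of large_bolt in the frame of large_bolt_tray between -0.012 and 0.012 m and y of large_bolt in the frame of large_bolt_tray between -0.012 and 0.012 m and angle between the y axis of large_bolt and the y axis of large_bolt_tray, either way round below 0.35 rad and z of large_bolt in the frame of large_bolt_tray below 0.0085 m and linear speed of each of large_bolt, small_bolt, large_nut, small_nut below 0.02 m/s and angular speed of each of large_bolt, small_bolt, large_nut, small_nut below 0.2 rad/s and x of small_bolt in the frame of small_bolt_tray between -0.012 and 0.012 m and y of small_bolt in the frame of small_bolt_tray between -0.012 and 0.012 m and angle between the y axis of small_bolt and the y axis of small_bolt_tray, either way round below 0.35 rad and z of small_bolt in the frame of small_bolt_tray below 0.0085 m and horizontal distance between large_nut and large_nut_tray below 0.012 m and z of large_nut in the frame of large_nut_tray below 0.0075 m and angle between each of large_nut, small_nut's own z axis and vertical below 0.1 rad and horizontal distance between small_nut and small_nut_tray below 0.012 m and z of small_nut in the frame of small_nut_tray below 0.0075 m); the robot touches nothing.
It fails at once if the roll of tape is moved more than 20 mm (distance of tape_roll from where it was at the start of the episode above 0.02 m).
It fails at once if the punch is moved more than 20 mm (distance of punch from where it was at the start of the episode above 0.02 m).
It also fails if it takes over 128 s, if anything falls off the work surface, if the arm or the gripper's body presses on something with over 40 N, if the wrist force passes 120 N, or if a joint passes its speed limit or range.

## Working session

There is one attempt and no reset: what is moved stays moved. The work goes in short steps, Python scripts to look and compute and a tool call to move; the robot and the scene stay as the last step left them, time stands still between calls to the robot, and variables do not carry over. Pictures are saved under pics/ and viewed, at most 14 in all, crops included, and the job is handed in when it is done.

Besides the shell and the picture viewer there is one more tool, called after ">>>" as name([rows], argument=value, ...), one row to a line, values as JSON. apply_moves: Moves the arm, as the interface text tells. Its arguments: {"type":"object","properties":{"travel":{"type":"array"},"twist":{"type":"array"},"fingers":{"type":"number"},"grip_force":{"type":"number"}},"required":["travel","twist"]}

```bash
ls; mkdir -p pics; python3 - <<'E'
from cell import arm
import cv2,numpy as np
s=arm.get_state(); print({k:np.round(v,3).tolist() for k,v in s.items()})
for n in ("top","scene"):
    cv2.imwrite(f"pics/{n}0.png",arm.get_image(n)[:,:,::-1]); c=arm.calibration(n); print(n,{k:np.round(v,3).tolist() for k,v in c.items()})
E
```

```text
pics
{'time_s': 0.0, 'joint_positions': [1.241, 0.6, -0.003, 1.6, 0.002, 0.943, -0.08], 'qvel': [-0.002, 0.001, -0.001, 0.001, 0.001, -0.001, -0.0], 'joint_torque': [-0.001, -76.505, 1.498, -25.234, -0.052, 0.017, 0.0], 'tool_pos': [181.206, -701.473, 217.774], 'orientation': [0.992, 0.126, -0.0, -0.001], 'ft_force': [0.131, -0.528, -0.685], 'moment': [-0.047, -0.043, -0.015], 'grip_force': 0.0, 'finger_gap': 92.997}
top {'fx': 455.51, 'fy': 455.51, 'cx': 317.784, 'cy': 193.68, 'R': [[-0.107, -0.994, -0.007], [-0.971, 0.106, -0.216], [0.215, -0.016, -0.976]], 't': [55.531, 560.055, 878.566]}
scene {'fx': 375.065, 'fy': 375.065, 'cx': 325.794, 'cy': 195.387, 'R': [[0.88, -0.475, 0.002], [-0.325, -0.604, -0.728], [0.347, 0.64, -0.686]], 't': [-480.596, 199.708, 681.532]}
```

View pics/top0.png

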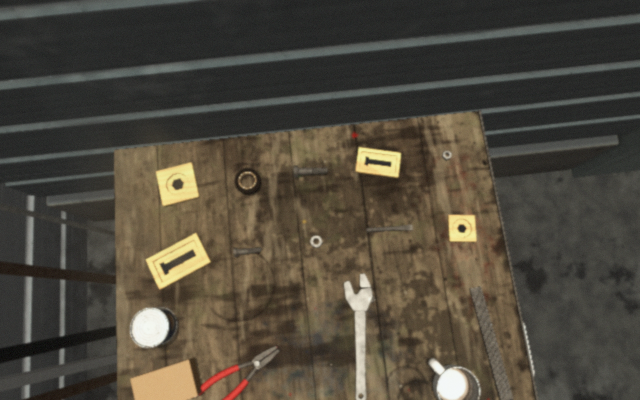

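```bash
cat > h.py <<'E'
from cell import arm
import cv2,numpy as np
def world(px,c,z):
    d=c["R"].T if 0 else np.array(c["R"]).T@np.array([(px[0]-c["cx"])/c["fx"],(px[1]-c["cy"])/c["fy"],1])
    o=-np.array(c["R"]).T@np.array(c["t"]); return o+d*(z-o[2])/d[2]
NAMES="large_bolt small_bolt large_nut small_nut large_bolt_tray small_bolt_tray large_nut_tray small_nut_tray tape_roll punch".split()
H=dict(large_bolt=12,small_bolt=9,large_nut=13,small_nut=10,tape_roll=19,punch=5)
def look(cam,names,n=2):
    c=arm.calibration(cam)
    for nm in names:
        z=H.get(nm,10)
        for r in arm.trace(nm,cam)[:n]:
            ys,xs=np.nonzero(r["region"])
            if len(xs)<10: continue
            P=np.array([world(p,c,z)[:2] for p in zip(xs,ys)],np.float32)
            (cx,cy),(w,h),a=cv2.minAreaRect(P)
            if w>h: w,h,a=h,w,a+90
            # a: degrees of the width axis (short); long axis = a+90
            print(nm,round(r["score"],2),"rect",np.round(r["rect"]).tolist(),"ctr",round(cx),round(cy),"mean",P.mean(0).round(),"wh",round(w),round(h),"long_deg",round((a+90)%180))
E
python3 - <<'E'
from h import *
arm.get_image("top"); look("top",NAMES)
E
```

```text
large_bolt 0.73 rect [293.0, 166.0, 327.0, 176.0] ctr 626 5 mean [627.   9.] wh 23 75 long_deg 84
small_bolt 0.65 rect [235.0, 246.0, 262.0, 256.0] ctr 467 157 mean [468. 159.] wh 13 56 long_deg 90
small_bolt 0.51 rect [441.0, 148.0, 450.0, 160.0] ctr 632 -299 mean [ 631. -299.] wh 16 18 long_deg 84
large_nut 0.58 rect [310.0, 236.0, 321.0, 249.0] ctr 472 10 mean [472.  10.] wh 21 23 long_deg 84
small_nut 0.36 rect [442.0, 149.0, 448.0, 158.0] ctr 633 -296 mean [ 633. -297.] wh 13 13 long_deg 126
small_nut 0.26 rect [368.0, 228.0, 413.0, 233.0] ctr 483 -149 mean [ 483. -150.] wh 13 97 long_deg 89
large_bolt_tray 0.57 rect [145.0, 233.0, 209.0, 290.0] ctr 463 304 mean [462. 304.] wh 72 120 long_deg 113
small_bolt_tray 0.7 rect [357.0, 147.0, 400.0, 176.0] ctr 631 -145 mean [ 631. -145.] wh 60 94 long_deg 77
small_bolt_tray 0.18 rect [311.0, 235.0, 322.0, 242.0] ctr 476 9 mean [478.   9.] wh 13 19 long_deg 84
large_nut_tray 0.55 rect [156.0, 162.0, 200.0, 208.0] ctr 630 298 mean [630. 298.] wh 83 85 long_deg 8
large_nut_tray 0.2 rect [445.0, 215.0, 476.0, 243.0] ctr 466 -302 mean [ 466. -302.] wh 56 59 long_deg 84
small_nut_tray 0.66 rect [447.0, 217.0, 476.0, 243.0] ctr 466 -303 mean [ 466. -303.] wh 56 59 long_deg 84
tape_roll 0.61 rect [237.0, 166.0, 261.0, 198.0] ctr 617 143 mean [616. 143.] wh 54 56 long_deg 40
punch 0.69 rect [369.0, 227.0, 414.0, 227.0] ctr 484 -151 mean [ 483. -156.] wh 9 95 long_deg 86
```

The top view shows the four trays: round large at (178,185), round small at (462,228), oblong large at (178,262), oblong small at (380,163). The nuts are at (316,241) and (447,155), the bolts at (310,170) and (248,251), the punch at (390,228) and the tape at (247,181). The network positions agree with this.

```bash
cat >> h.py <<'E'
from scipy.spatial.transform import Rotation as Ro
def pose():
    s=arm.get_state(); x=Ro.from_quat(s["orientation"]).as_matrix()[:,0]
    return np.array(s["tool_pos"]),np.arctan2(x[1],x[0]),s
def plan(x,y,z,phi=None,rows=5):
    """phi: world angle (deg) of tool x, mod 180; fingers close at phi-90"""
    p,f,s=pose(); g=f if phi is None else np.deg2rad(phi)
    tw=-((g-f+np.pi/2)%np.pi-np.pi/2); d=np.array([x,y,z])-p
    print("pos",p.round(1),"phi",round(np.rad2deg(f),1),"gap",round(s["finger_gap"],1),"t",round(s["time_s"],2),"dist",round(np.linalg.norm(d)),"twist",round(tw,3))
    T=[]
    for i in range(rows):
        a=f-tw*i/rows; w=d/rows; c,sn=np.cos(a),np.sin(a)
        T.append([round((c*w[0]+sn*w[1])/10,2),round((sn*w[0]-c*w[1])/10,2),round(-w[2]/10,2)])
    print(T,[round(tw/rows,3)]*rows)
E
python3 - <<'E'
from h import *
p,f,s=pose(); c=arm.calibration("wrist"); R=np.array(c["R"]); o=-R.T@np.array(c["t"]); M=Ro.from_quat(s["orientation"]).as_matrix()
print("cam in tool",(M.T@(o-p)).round(),"axes",(M.T@R.T).round(2).tolist(),c["fx"])
plan(620,-297,170,90,10)
E
```

```text
cam in tool [  70.    0. -167.] axes [[0.0, -0.97, -0.25], [1.0, 0.0, -0.0], [0.0, -0.25, 0.97]] 298.8653875571256
pos [ 181.3 -702.   218.6] phi 14.5 gap 93.3 t 0.65 dist 599 twist -1.318
[[np.float64(5.26), np.float64(-2.82), np.float64(0.49)], [np.float64(5.59), np.float64(-2.11), np.float64(0.49)], [np.float64(5.81), np.float64(-1.36), np.float64(0.49)], [np.float64(5.94), np.float64(-0.58), np.float64(0.49)], [np.float64(5.97), np.float64(0.21), np.float64(0.49)], [np.float64(5.89), np.float64(0.99), np.float64(0.49)], [np.float64(5.71), np.float64(1.75), np.float64(0.49)], [np.float64(5.43), np.float64(2.49), np.float64(0.49)], [np.float64(5.05), np.float64(3.18), np.float64(0.49)], [np.float64(4.59), np.float64(3.82), np.float64(0.49)]] [np.float64(-0.132), np.float64(-0.132), np.float64(-0.132), np.float64(-0.132), np.float64(-0.132), np.float64(-0.132), np.float64(-0.132), np.float64(-0.132), np.float64(-0.132), np.float64(-0.132)]
```

>>> apply_moves([
  [5.3,-2.8,0.5],
  [5.6,-2.1,0.5],
  [5.8,-1.4,0.5],
  [5.9,-0.6,0.5],
  [6,0.2,0.5],
], twist=[-0.13,-0.13,-0.13,-0.13,-0.13], fingers=5)

```text
time_s: 1.27
tool_pos: [402.6, -498.7, 193.8]
orientation: [0.899, 0.438, 0.0, 0.0]
ft_force: [0.8, -1.1, 0.3]
finger_gap: 51.3
grip_force: 0.0
```

>>> apply_moves([
  [5.9,1,0.5],
  [5.7,1.7,0.5],
  [5.4,2.5,0.5],
  [5,3.2,0.5],
  [4.6,3.8,0.5],
], twist=[-0.13,-0.13,-0.13,-0.13,-0.13])

```text
time_s: 1.9
tool_pos: [624.2, -299.6, 168.6]
orientation: [0.712, 0.702, -0.0, 0.0]
ft_force: [0.9, 0.1, 0.7]
finger_gap: 50.5
grip_force: 0.0
```

```bash
sed -i 's/^    print(T.*/    print(np.array(T).tolist(),round(float(tw\/rows),3))/' h.py; python3 - <<'E'
from h import *
cv2.imwrite("pics/w1.png",arm.get_image("wrist")[:,:,::-1])
look("wrist",["small_nut","small_bolt_tray","small_nut_tray"],1)
plan(633,-297,5,90)
E
```

```text
small_nut 0.56 rect [313.0, 179.0, 329.0, 196.0] ctr 640 -291 mean [ 639. -291.] wh 18 18 long_deg 136
small_bolt_tray 0.66 rect [281.0, 4.0, 359.0, 92.0] ctr 636 -142 mean [ 636. -144.] wh 58 87 long_deg 77
small_nut_tray 0.62 rect [149.0, 166.0, 204.0, 224.0] ctr 475 -297 mean [ 475. -296.] wh 59 60 long_deg 175
pos [ 623.5 -299.4  168.2] phi 89.1 gap 50.1 t 2.1 dist 164 twist -0.016
[[0.05, 0.19, 3.26], [0.05, 0.19, 3.26], [0.05, 0.19, 3.26], [0.05, 0.19, 3.26], [0.05, 0.19, 3.26]] -0.003
```

View pics/w1.png

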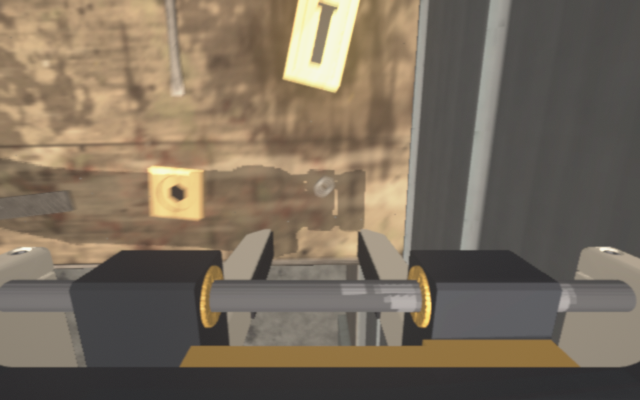

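The wrist view shows the small nut at (323,187), between the fingers, with the small nut tray at (176,193). I'll descend and look again from close by.

>>> apply_moves([
  [0.1,0.25,2.2],
  [0.1,0.25,2.2],
  [0.1,0.25,2.2],
  [0.1,0.25,2.2],
  [0.1,0.3,2.2],
], twist=[0,0,0,0,0])

```text
time_s: 2.72
tool_pos: [635.8, -295.8, 56.7]
orientation: [0.713, 0.701, -0.0, -0.0]
ft_force: [0.3, -0.9, 1.5]
finger_gap: 50.1
grip_force: 0.0
```

```bash
python3 - <<'E'
from h import *
im=arm.get_image("wrist")
cv2.imwrite("pics/w2.png",cv2.resize(im[100:300,160:480,::-1],(800,500)))
look("wrist",["small_nut","small_nut_tray"],1)
p,f,s=pose();c=arm.calibration("wrist");q=np.array(c["R"])@p+c["t"];print("tcp px",q[0]/q[2]*c["fx"]+c["cx"],q[1]/q[2]*c["fy"]+c["cy"])
plan(639,-291,5,90)
E
```

```text
small_nut 0.85 rect [298.0, 212.0, 323.0, 238.0] ctr 631 -298 mean [ 630. -298.] wh 18 20 long_deg 89
small_nut_tray 0.91 rect [48.0, 194.0, 138.0, 272.0] ctr 469 -303 mean [ 468. -299.] wh 59 62 long_deg 173
tcp px 314.49313725841574 243.2338807711368
pos [ 635.4 -295.3   56.9] phi 89.0 gap 49.9 t 2.88 dist 52 twist -0.017
[[0.09, 0.07, 1.04], [0.09, 0.07, 1.04], [0.09, 0.07, 1.04], [0.09, 0.07, 1.04], [0.09, 0.07, 1.04]] -0.003
```

View pics/w2.png

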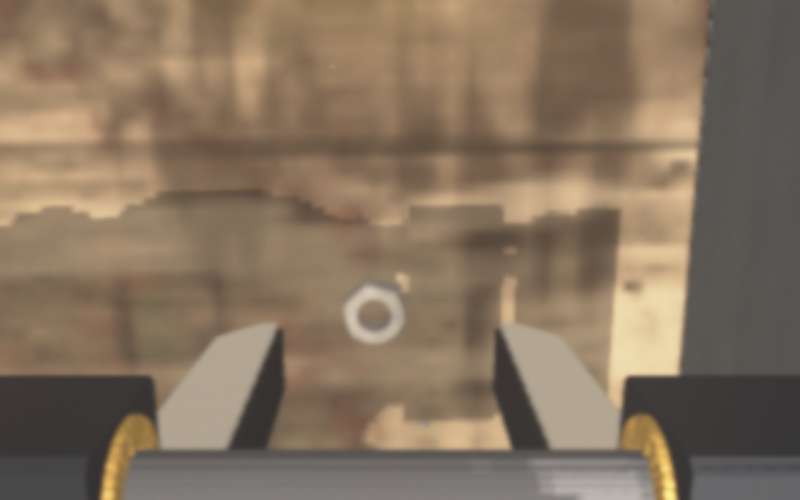

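Close up, the nut is at (374,314) in the crop. Its flats face the fingers, and it sits about 4 mm left of the finger centre. The refined position is (631,-298).

>>> apply_moves([
  [-0.1,-0.1,1.1],
  [-0.1,-0.1,1.1],
  [-0.1,-0.1,1.1],
  [0,-0.1,1.1],
  [0,0,0.8],
], twist=[0,0,0,0,0])

```text
time_s: 3.5
tool_pos: [631.5, -298.8, 5.7]
orientation: [0.713, 0.701, -0.0, -0.0]
ft_force: [-0.6, -0.8, -0.3]
finger_gap: 50.1
grip_force: 0.0
```

>>> apply_moves([
  [0,0,0],
  [0,0,0],
  [0,0,0],
  [0,0,0],
  [0,0,0],
], twist=[0,0,0,0,0], fingers=1, grip_force=20)

```text
time_s: 4.12
tool_pos: [632.0, -299.0, 6.9]
orientation: [0.713, 0.701, 0.0, 0.0]
ft_force: [-0.8, 0.7, 1.7]
finger_gap: 16.9
grip_force: 20.0
```

>>> apply_moves([
  [0,0,-0.6],
  [0,0,-1],
  [0,0,-1],
  [0,0,-1],
  [0,0,-1],
], twist=[0,0,0,0,0])

```text
time_s: 4.75
tool_pos: [631.9, -298.9, 53.5]
orientation: [0.713, 0.701, 0.0, 0.0]
ft_force: [1.4, 0.5, 0.1]
finger_gap: 16.6
grip_force: 20.0
```

```bash
python3 - <<'E'
from h import *
im=arm.get_image("wrist")
cv2.imwrite("pics/w3.png",cv2.resize(im[150:280,210:418,::-1],(640,400)))
look("wrist",["small_nut_tray"],1)
plan(467,-303,40,90)
E
```

```text
small_nut_tray 0.95 rect [52.0, 193.0, 142.0, 272.0] ctr 468 -305 mean [ 468. -304.] wh 60 63 long_deg 173
pos [ 632.6 -299.1   54.1] phi 89.0 gap 16.4 t 4.85 dist 166 twist -0.018
[[-0.14, -3.31, 0.28], [-0.12, -3.31, 0.28], [-0.11, -3.31, 0.28], [-0.1, -3.31, 0.28], [-0.09, -3.31, 0.28]] -0.004
```

View pics/w3.png

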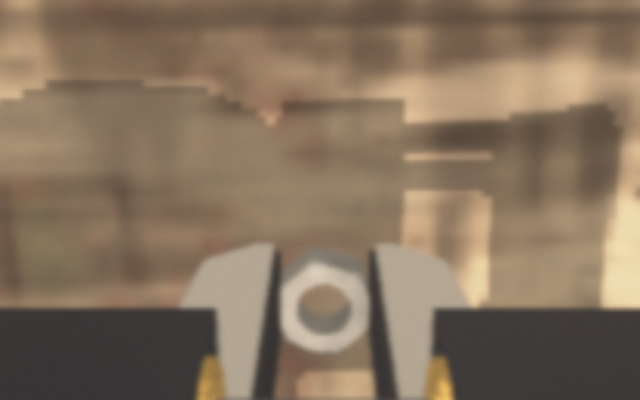

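The nut is held well between the fingers, at (325,308) in the crop. On to its tray.

>>> apply_moves([
  [-0.1,-3.3,0.2],
  [-0.1,-3.3,0.2],
  [-0.1,-3.3,0.2],
  [-0.1,-3.3,0.2],
  [-0.1,-3.3,0.2],
], twist=[0,0,0,0,0])

```text
time_s: 5.48
tool_pos: [465.7, -300.9, 42.5]
orientation: [0.713, 0.701, 0.0, -0.0]
ft_force: [-0.2, -0.6, -1.0]
finger_gap: 16.5
grip_force: 20.0
```

```bash
python3 - <<'E'
from h import *
im=arm.get_image("wrist")
cv2.imwrite("pics/w4.png",cv2.resize(im[150:280,210:418,::-1],(640,400)))
look("wrist",["small_nut_tray","small_nut"],1)
c=arm.calibration("wrist")
for r in arm.place_of("small_nut_tray","wrist")[:1]: print("org",world(r["point"],c,0),world(r["point"],c,6))
plan(467,-303,12,90)
E
```

```text
small_nut_tray 0.85 rect [275.0, 189.0, 362.0, 272.0] ctr 460 -305 mean [ 461. -293.] wh 57 58 long_deg 83
small_nut 0.72 rect [303.0, 229.0, 328.0, 265.0] ctr 460 -318 mean [ 460. -318.] wh 20 26 long_deg 88
org [ 467.03373188 -308.06334197    0.        ] [ 467.03418441 -305.86652682    6.        ]
pos [ 466.9 -301.1   42.7] phi 88.9 gap 16.9 t 5.67 dist 31 twist -0.018
[[-0.04, 0.0, 0.61], [-0.04, 0.0, 0.61], [-0.04, 0.0, 0.61], [-0.04, 0.0, 0.61], [-0.04, 0.0, 0.61]] -0.004
```

View pics/w4.png

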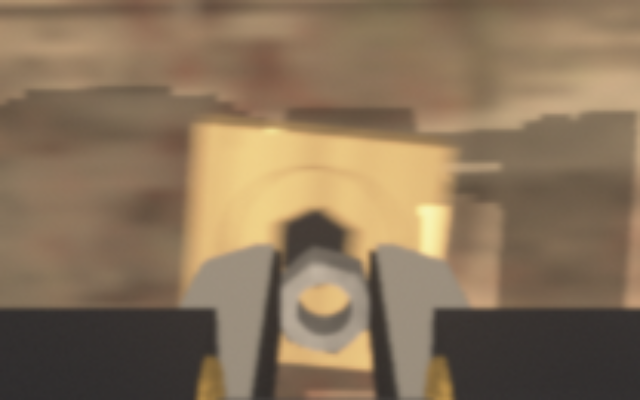

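The nut hangs over the tray's silhouette, whose tip shows at (317,232), laterally aligned to about 1 mm. I'll lower and release.

>>> apply_moves([
  [-0.1,-0.1,0.7],
  [-0.1,0,0.7],
  [-0.1,0,0.7],
  [0,0,0.6],
  [0,0,0.2],
], twist=[0,0,0,0,0])

```text
time_s: 6.3
tool_pos: [465.6, -303.7, 13.0]
orientation: [0.713, 0.701, -0.0, -0.0]
ft_force: [0.8, 0.5, 0.2]
finger_gap: 16.6
grip_force: 20.0
```

>>> apply_moves([
  [0,0,0],
  [0,0,0],
  [0,0,0],
  [0,0,-1],
  [0,0,-3],
], twist=[0,0,0,0,0], fingers=4)

```text
time_s: 6.92
tool_pos: [465.1, -303.4, 53.6]
orientation: [0.713, 0.701, -0.0, -0.001]
ft_force: [0.3, -0.3, 0.1]
finger_gap: 39.9
grip_force: 0.0
```

```bash
python3 - <<'E'
from h import *
im=arm.get_image("wrist")
cv2.imwrite("pics/w5.png",cv2.resize(im[130:280,200:440,::-1],(640,400)))
look("wrist",["small_nut_tray","small_nut"],1)
plan(472,10,120,90,7)
E
```

```text
small_nut_tray 0.58 rect [278.0, 184.0, 358.0, 266.0] ctr 468 -307 mean [ 468. -305.] wh 58 61 long_deg 83
small_nut 0.85 rect [304.0, 212.0, 330.0, 238.0] ctr 468 -310 mean [ 468. -310.] wh 20 22 long_deg 89
pos [ 466.5 -304.5   55.3] phi 88.9 gap 39.8 t 7.08 dist 321 twist -0.018
[[4.49, -0.0, -0.92], [4.49, 0.01, -0.92], [4.49, 0.02, -0.92], [4.49, 0.03, -0.92], [4.49, 0.04, -0.92], [4.49, 0.05, -0.92], [4.49, 0.07, -0.92]] -0.003
```

View pics/w5.png

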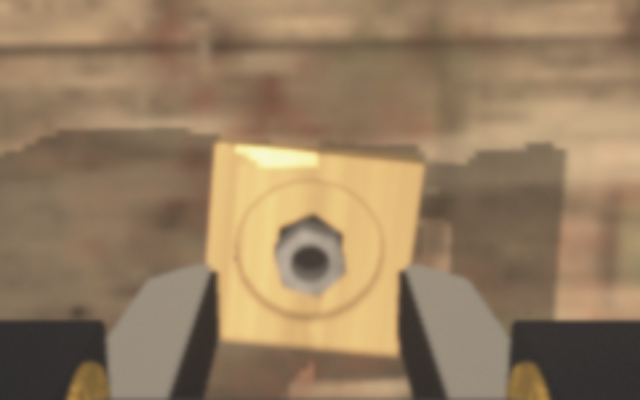

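The small nut sits in its pocket, at (312,257) against a pocket centre of (310,248). The large nut is next.

>>> apply_moves([
  [6,0,-1.5],
  [6,0,0],
  [6,0,0],
  [6,0,0],
  [5.5,0.4,0.5],
], twist=[0,0,0,0,0], fingers=5)

```text
time_s: 7.7
tool_pos: [474.7, -7.0, 63.5]
orientation: [0.713, 0.701, 0.0, 0.0]
ft_force: [1.6, 0.1, -0.6]
finger_gap: 50.2
grip_force: 0.0
```

```bash
python3 - <<'E'
from h import *
im=arm.get_image("wrist")
cv2.imwrite("pics/w6.png",cv2.resize(im[100:300,160:480,::-1],(640,400)))
look("wrist",["large_nut","small_bolt","punch"],1)
plan(472,10,6)
E
```

```text
large_nut 0.58 rect [294.0, 179.0, 333.0, 215.0] ctr 474 18 mean [473.  19.] wh 24 28 long_deg 77
small_bolt 0.77 rect [291.0, 0.0, 306.0, 28.0] ctr 468 142 mean [468. 142.] wh 11 16 long_deg 89
punch 0.82 rect [323.0, 315.0, 334.0, 344.0] ctr 487 -105 mean [ 487. -105.] wh 9 28 long_deg 89
pos [474.8  -7.8  63.3] phi 89.2 gap 50.0 t 7.9 dist 60 twist -0.0
[[0.35, -0.06, 1.15], [0.35, -0.06, 1.15], [0.35, -0.06, 1.15], [0.35, -0.06, 1.15], [0.35, -0.06, 1.15]] -0.0
```

View pics/w6.png

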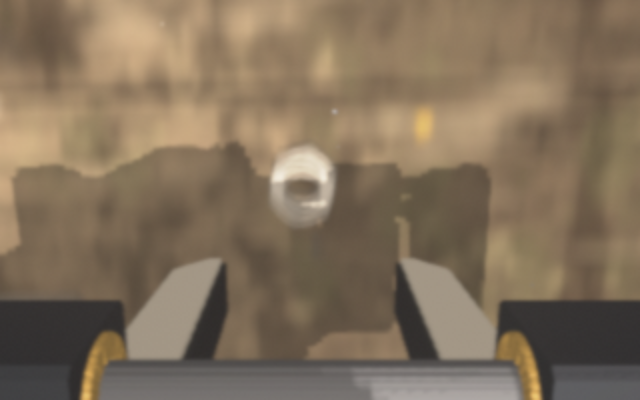

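The picture is blurred from motion, with the nut at (303,187) in the crop. I'll move closer and look again once the arm has settled.

>>> apply_moves([
  [0.7,0,0.8],
  [0.7,0,0.8],
  [0.6,0,0.4],
  [0,0,0],
  [0,0,0],
], twist=[0,0,0,0,0])

```text
time_s: 8.52
tool_pos: [475.4, 10.8, 43.6]
orientation: [0.714, 0.701, -0.0, 0.0]
ft_force: [-0.2, -1.1, 0.2]
finger_gap: 50.3
grip_force: 0.0
```

```bash
python3 - <<'E'
from h import *
arm.get_image("wrist")
look("wrist",["large_nut"],1)
c=arm.calibration("wrist"); r=arm.trace("large_nut","wrist")[0]["region"]
cn=cv2.findContours(r.astype(np.uint8),0,1)[0]; cn=max(cn,key=len)[:,0]
W=np.array([world(p,c,13)[:2] for p in cn]); 
for a in range(0,180,15):
    d=np.array([np.cos(np.deg2rad(a)),np.sin(np.deg2rad(a))]); print(a,round(np.ptp(W@d),1),end="; ")
plan(472,10,6)
E
```

```text
large_nut 0.83 rect [293.0, 208.0, 332.0, 244.0] ctr 472 10 mean [472.  10.] wh 23 27 long_deg 79
0 24.0; 15 25.0; 30 25.1; 45 24.8; 60 26.4; 75 27.4; 90 26.7; 105 26.5; 120 27.3; 135 26.9; 150 25.5; 165 23.4; pos [475.5  10.7  43.8] phi 88.9 gap 50.2 t 8.68 dist 38 twist -0.0
[[-0.02, -0.07, 0.76], [-0.02, -0.07, 0.76], [-0.02, -0.07, 0.76], [-0.02, -0.07, 0.76], [-0.02, -0.07, 0.76]] -0.0
```

>>> apply_moves([
  [0,-0.1,0.8],
  [0,-0.1,0.8],
  [0,-0.1,0.8],
  [0,0,0.8],
  [0,0,0.7],
], twist=[0.05,0.05,0.05,0,0])

```text
time_s: 9.3
tool_pos: [472.3, 11.3, 3.9]
orientation: [0.764, 0.645, -0.0, -0.0]
ft_force: [0.3, -0.1, -0.2]
finger_gap: 49.9
grip_force: 0.0
```

>>> apply_moves([
  [0,0,0],
  [0,0,0],
  [0,0,0],
  [0,0,0],
  [0,0,0],
], twist=[0,0,0,0,0], fingers=1.5)

```text
time_s: 9.93
tool_pos: [472.6, 11.1, 4.8]
orientation: [0.764, 0.645, 0.0, 0.0]
ft_force: [-0.1, -0.4, 2.4]
finger_gap: 23.2
grip_force: 19.7
```

>>> apply_moves([
  [0,0,-1],
  [0,0,-2],
  [0,0,-3],
  [0,0,-3],
  [0,0,0],
], twist=[0,0,0,0,0])

```text
time_s: 10.55
tool_pos: [473.4, 11.1, 96.9]
orientation: [0.764, 0.645, 0.002, 0.001]
ft_force: [0.2, 0.5, -0.6]
finger_gap: 23.3
grip_force: 19.7
```

```bash
python3 - <<'E'
from h import *
plan(628,297,65,None,6)
E
```

```text
pos [473.4  11.1  96.9] phi 80.3 gap 23.3 t 10.55 dist 327 twist -0.0
[[5.13, 1.74, 0.53], [5.13, 1.74, 0.53], [5.13, 1.74, 0.53], [5.13, 1.74, 0.53], [5.13, 1.74, 0.53], [5.13, 1.74, 0.53]] -0.0
```

>>> apply_moves([
  [5.5,1.9,0.6],
  [5.5,1.9,0.6],
  [5.5,1.9,0.6],
  [5.5,1.9,0.6],
  [5.5,1.9,0.6],
], twist=[0,0,0,0,0])

```text
time_s: 11.18
tool_pos: [612.3, 268.0, 63.5]
orientation: [0.764, 0.645, -0.001, 0.0]
ft_force: [0.4, -0.4, -0.4]
finger_gap: 23.6
grip_force: 19.7
```

>>> apply_moves([
  [3.3,0.9,1],
  [0,0,1],
  [0,0,0],
  [0,0,0],
  [0,0,0],
], twist=[0,0,0,0,0])

```text
time_s: 11.8
tool_pos: [626.6, 296.4, 45.1]
orientation: [0.764, 0.645, 0.0, 0.0]
ft_force: [-0.4, -0.4, -1.1]
finger_gap: 23.2
grip_force: 19.7
```

```bash
python3 - <<'E'
from h import *
im=arm.get_image("wrist")
cv2.imwrite("pics/w7.png",cv2.resize(im[130:280,200:440,::-1],(640,400)))
look("wrist",["large_nut_tray"],1)
c=arm.calibration("wrist")
for r in arm.place_of("large_nut_tray","wrist")[:1]: print("org",world(r["point"],c,0),world(r["point"],c,6))
plan(629,297,13,None)
E
```

```text
large_nut_tray 0.9 rect [249.0, 152.0, 386.0, 278.0] ctr 632 298 mean [634. 310.] wh 81 82 long_deg 99
org [6.34012764e+02 2.97369973e+02 2.84217094e-14] [634.14526668 299.30271604   6.        ]
pos [626.7 297.   45.1] phi 80.3 gap 23.3 t 11.95 dist 32 twist -0.0
[[0.01, 0.05, 0.64], [0.01, 0.05, 0.64], [0.01, 0.05, 0.64], [0.01, 0.05, 0.64], [0.01, 0.05, 0.64]] -0.0
```

View pics/w7.png

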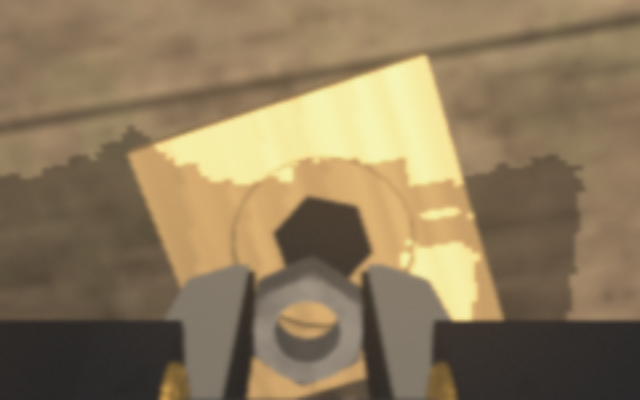

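The silhouette, at (322,238), is about 4 mm right of the held nut, at (307,322). I'll shift and lower.

>>> apply_moves([
  [0.1,0.4,0.7],
  [0,0,0.7],
  [0,0,0.7],
  [0,0,0.7],
  [0,0,0.4],
], twist=[0,0,0,0,0])

```text
time_s: 12.58
tool_pos: [630.2, 297.7, 11.8]
orientation: [0.764, 0.645, -0.0, -0.0]
ft_force: [0.2, 0.4, -0.7]
finger_gap: 23.4
grip_force: 19.7
```

>>> apply_moves([
  [0,0,0],
  [0,0,0],
  [0,0,0],
  [0,0,-1],
  [0,0,-3],
], twist=[0,0,0,0,0], fingers=4.5)

```text
time_s: 13.2
tool_pos: [629.7, 297.4, 52.3]
orientation: [0.764, 0.645, -0.001, -0.0]
ft_force: [-0.1, 0.6, 1.0]
finger_gap: 44.9
grip_force: 0.0
```

>>> apply_moves([
  [0,0,-2],
  [0,0,-1],
  [0,0,0],
  [0,0,0],
  [0,0,0],
], twist=[0,0,0,0,0])

```text
time_s: 13.82
tool_pos: [630.1, 297.6, 81.6]
orientation: [0.764, 0.645, -0.001, -0.0]
ft_force: [0.1, -0.3, -0.3]
finger_gap: 45.1
grip_force: 0.0
```

```bash
python3 - <<'E'
from h import *
arm.get_image("wrist")
H["large_nut"]=19
look("wrist",["large_nut_tray","large_nut"],1)
arm.get_image("top"); look("top",["large_bolt","small_bolt","punch"],1)
plan(467,157,60,0,6)
plan(467,157,60,90,6)
E
```

```text
large_nut_tray 0.64 rect [256.0, 145.0, 371.0, 266.0] ctr 632 298 mean [631. 301.] wh 82 83 long_deg 99
large_nut 0.76 rect [300.0, 197.0, 333.0, 229.0] ctr 630 297 mean [630. 297.] wh 23 28 long_deg 80
large_bolt 0.58 rect [292.0, 165.0, 326.0, 176.0] ctr 628 8 mean [628.  10.] wh 25 75 long_deg 84
small_bolt 0.51 rect [235.0, 246.0, 261.0, 254.0] ctr 466 158 mean [468. 161.] wh 17 58 long_deg 87
punch 0.68 rect [369.0, 228.0, 410.0, 230.0] ctr 482 -152 mean [ 482. -157.] wh 11 89 long_deg 88
pos [630.5 297.8  82.4] phi 80.4 gap 45.0 t 14.18 dist 217 twist 1.403
[[-2.77, -2.29, 0.37], [-3.23, -1.59, 0.37], [-3.51, -0.8, 0.37], [-3.6, 0.03, 0.37], [-3.49, 0.87, 0.37], [-3.19, 1.65, 0.37]] 0.234
pos [630.5 297.8  82.4] phi 80.4 gap 45.0 t 14.18 dist 217 twist -0.168
[[-2.77, -2.29, 0.37], [-2.7, -2.37, 0.37], [-2.64, -2.45, 0.37], [-2.57, -2.52, 0.37], [-2.5, -2.59, 0.37], [-2.42, -2.66, 0.37]] -0.028
```

The large nut is placed, about 2 mm off centre. The small bolt is next.

>>> apply_moves([
  [-3.2,-2.8,0.1],
  [-3.2,-2.8,0],
  [-3.2,-2.8,0],
  [-3.2,-2.8,0],
  [-3.2,-3,0],
], twist=[-0.03,-0.03,-0.03,-0.03,-0.03], fingers=4)

```text
time_s: 14.8
tool_pos: [471.5, 153.3, 81.8]
orientation: [0.713, 0.701, 0.0, 0.0]
ft_force: [0.3, -0.4, -0.9]
finger_gap: 39.9
grip_force: 0.0
```

```bash
python3 - <<'E'
from h import *
plan(466,157,45,88,3)
E
```

```text
pos [471.5 153.3  81.8] phi 89.0 gap 39.9 t 14.8 dist 37 twist 0.018
[[0.12, -0.19, 1.23], [0.12, -0.19, 1.23], [0.12, -0.19, 1.23]] 0.006
```

>>> apply_moves([
  [0,-0.2,1.2],
  [0,-0.2,1],
  [0,0,0],
  [0,0,0],
  [0,0,0],
], twist=[0,0,0,0,0])

```text
time_s: 15.42
tool_pos: [468.6, 154.5, 59.7]
orientation: [0.713, 0.701, 0.0, 0.0]
ft_force: [0.1, 0.4, -0.2]
finger_gap: 39.6
grip_force: 0.0
```

```bash
python3 - <<'E'
from h import *
im=arm.get_image("wrist")
cv2.imwrite("pics/w8.png",cv2.resize(im[100:300,160:480,::-1],(640,400)))
look("wrist",["small_bolt"],1)
c=arm.calibration("wrist")
for r in arm.place_of("small_bolt","wrist")[:1]: print("org",world(r["point"],c,0))
plan(466,157,6,88)
E
```

```text
small_bolt 0.69 rect [298.0, 176.0, 328.0, 251.0] ctr 468 156 mean [468. 160.] wh 20 60 long_deg 89
org [466.92145784 154.32765692   0.        ]
pos [468.4 154.2  59.7] phi 89.0 gap 39.8 t 15.57 dist 54 twist 0.017
[[0.05, -0.05, 1.07], [0.05, -0.05, 1.07], [0.05, -0.05, 1.07], [0.05, -0.05, 1.07], [0.05, -0.05, 1.07]] 0.003
```

View pics/w8.png

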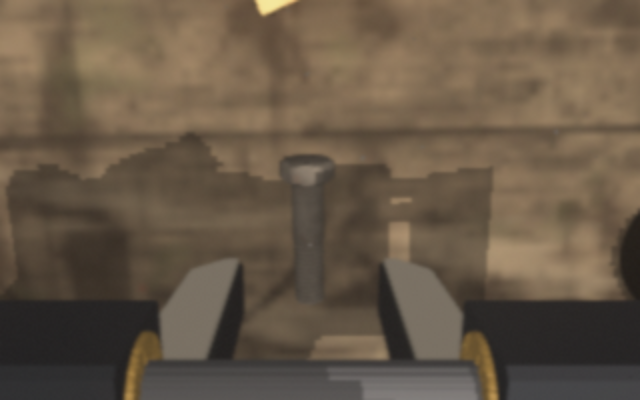

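The bolt's head is at the far end (307,168) and its shank end at (312,300), lengthwise between the fingers. I'll grip at the balance point (467,160).

>>> apply_moves([
  [0.2,-0.1,1.1],
  [0.2,0,1.1],
  [0.2,0,1.1],
  [0,0,1.1],
  [0,0,1],
], twist=[0,0,0,0,0])

```text
time_s: 16.2
tool_pos: [467.2, 160.1, 4.6]
orientation: [0.713, 0.701, -0.0, -0.0]
ft_force: [0.7, -0.2, 0.6]
finger_gap: 40.2
grip_force: 0.0
```

>>> apply_moves([
  [0,0,0],
  [0,0,0],
  [0,0,0],
  [0,0,0],
  [0,0,0],
], twist=[0,0,0,0,0], fingers=0.5, grip_force=30)

```text
time_s: 16.82
tool_pos: [467.6, 160.1, 5.9]
orientation: [0.714, 0.701, 0.0, 0.0]
ft_force: [-0.3, -0.0, 2.8]
finger_gap: 11.0
grip_force: 30.0
```

>>> apply_moves([
  [0,0,-1],
  [0,0,-2],
  [0,0,-3],
  [0,0,-3],
  [0,0,0],
], twist=[0,0,0,0,0])

```text
time_s: 17.45
tool_pos: [468.4, 160.3, 97.8]
orientation: [0.714, 0.701, 0.002, 0.001]
ft_force: [-0.5, 0.4, -1.2]
finger_gap: 10.6
grip_force: 30.0
```

```bash
python3 - <<'E'
from h import *
plan(632,-141,95,77,7)
E
```

```text
pos [468.4 160.3  97.8] phi 88.9 gap 10.6 t 17.45 dist 343 twist 0.208
[[-4.26, 2.42, 0.04], [-4.19, 2.54, 0.04], [-4.11, 2.67, 0.04], [-4.03, 2.79, 0.04], [-3.94, 2.91, 0.04], [-3.86, 3.02, 0.04], [-3.76, 3.14, 0.04]] 0.03
```

>>> apply_moves([
  [-5,2.8,0],
  [-4.9,3,0],
  [-4.8,3.1,0],
  [-4.7,3.3,0],
  [-4.6,3.4,0],
], twist=[0.04,0.04,0.04,0.04,0.04])

```text
time_s: 18.08
tool_pos: [599.4, -95.9, 94.7]
orientation: [0.78, 0.626, -0.0, -0.0]
ft_force: [-0.1, 0.8, -1.0]
finger_gap: 10.9
grip_force: 30.0
```

>>> apply_moves([
  [-4.2,3.4,2],
  [0,0,2],
  [0,0,0],
  [0,0,0],
  [0,0,0],
], twist=[0,0,0,0,0])

```text
time_s: 18.7
tool_pos: [623.7, -141.2, 56.4]
orientation: [0.779, 0.627, 0.0, 0.0]
ft_force: [-0.1, 0.6, 0.1]
finger_gap: 11.2
grip_force: 30.0
```

```bash
python3 - <<'E'
from h import *
im=arm.get_image("wrist")
cv2.imwrite("pics/w9.png",cv2.resize(im[80:280,160:480,::-1],(640,400)))
look("wrist",["small_bolt_tray","small_bolt"],1)
c=arm.calibration("wrist")
for r in arm.place_of("small_bolt_tray","wrist")[:1]: print("org",world(r["point"],c,0),world(r["point"],c,6))
plan(632,-141,13,77)
E
```

```text
small_bolt_tray 0.56 rect [291.0, 159.0, 368.0, 281.0] ctr 632 -146 mean [ 640. -125.] wh 56 93 long_deg 76
small_bolt 0.73 rect [295.0, 201.0, 332.0, 280.0] ctr 620 -160 mean [ 621. -156.] wh 26 64 long_deg 78
org [ 634.13384447 -149.91018456    0.        ] [ 634.26252927 -147.86332685    6.        ]
pos [ 623.6 -142.2   56.2] phi 77.5 gap 11.0 t 18.9 dist 44 twist 0.01
[[0.06, 0.16, 0.86], [0.06, 0.16, 0.86], [0.06, 0.16, 0.86], [0.06, 0.16, 0.86], [0.06, 0.16, 0.86]] 0.002
```

View pics/w9.png

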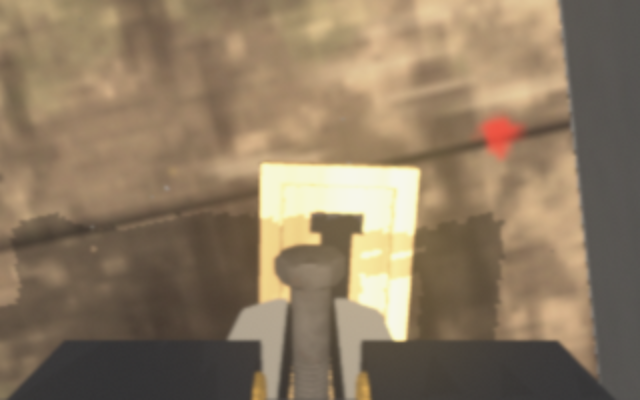

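The silhouette's head, at (337,222), is about 9 mm right of the bolt's head, at (308,263). I'll shift along tool y and lower.

>>> apply_moves([
  [0.3,0.9,0.9],
  [0,0,1],
  [0,0,1],
  [0,0,1],
  [0,0,0.4],
], twist=[0,0,0,0,0])

```text
time_s: 19.52
tool_pos: [632.2, -141.5, 11.7]
orientation: [0.78, 0.626, -0.001, -0.001]
ft_force: [-6.3, 0.6, 24.2]
finger_gap: 11.2
grip_force: 30.0
```

>>> apply_moves([
  [0,0,0],
  [0,0,0],
  [0,0,0],
  [0,0,-1],
  [0,0,-3],
], twist=[0,0,0,0,0], fingers=3.2)

```text
time_s: 20.15
tool_pos: [632.0, -141.4, 52.4]
orientation: [0.78, 0.626, -0.001, -0.001]
ft_force: [0.2, 0.0, 0.7]
finger_gap: 31.6
grip_force: 0.0
```

>>> apply_moves([
  [0,0,-2],
  [0,0,-1],
  [0,0,0],
  [0,0,0],
  [0,0,0],
], twist=[0,0,0,0,0])

```text
time_s: 20.78
tool_pos: [632.3, -141.5, 81.7]
orientation: [0.78, 0.626, -0.001, -0.001]
ft_force: [0.2, -0.4, 0.1]
finger_gap: 32.2
grip_force: 0.0
```

```bash
python3 - <<'E'
from h import *
arm.get_image("wrist")
H["small_bolt"]=15
look("wrist",["small_bolt_tray","small_bolt"],1)
plan(627,0,80,84,5)
E
```

```text
small_bolt_tray 0.9 rect [283.0, 160.0, 355.0, 272.0] ctr 633 -148 mean [ 634. -143.] wh 58 97 long_deg 76
small_bolt 0.57 rect [303.0, 178.0, 328.0, 251.0] ctr 632 -145 mean [ 633. -141.] wh 19 59 long_deg 78
pos [ 632.6 -141.5   82. ] phi 77.5 gap 32.2 t 20.93 dist 142 twist -0.113
[[2.74, -0.72, 0.04], [2.75, -0.66, 0.04], [2.77, -0.6, 0.04], [2.78, -0.53, 0.04], [2.79, -0.47, 0.04]] -0.023
```

The small bolt is placed. The large bolt is next.

>>> apply_moves([
  [3.6,-0.9,0.5],
  [3.6,-0.8,1],
  [3.6,-0.8,0.8],
  [3.2,-0.6,0],
  [0,0,0],
], twist=[-0.03,-0.03,-0.03,-0.03,0], fingers=4.5)

```text
time_s: 21.55
tool_pos: [626.4, 5.4, 59.3]
orientation: [0.739, 0.673, 0.0, -0.001]
ft_force: [0.8, -0.2, -0.3]
finger_gap: 44.8
grip_force: 0.0
```

>>> apply_moves([
  [0,0,0],
  [0,0,0],
  [0,0,0],
  [0,0,0],
  [0,0,0],
], twist=[0,0,0,0,0])

```text
time_s: 22.18
tool_pos: [626.6, 1.4, 59.6]
orientation: [0.741, 0.671, -0.0, -0.0]
ft_force: [-0.7, 0.3, 0.1]
finger_gap: 44.7
grip_force: 0.0
```

```bash
python3 - <<'E'
from h import *
im=arm.get_image("wrist")
cv2.imwrite("pics/w10.png",cv2.resize(im[80:280,160:480,::-1],(640,400)))
look("wrist",["large_bolt"],1)
c=arm.calibration("wrist")
for r in arm.place_of("large_bolt","wrist")[:1]: print("org",world(r["point"],c,0))
plan(627,10,6,84)
E
```

```text
large_bolt 0.93 rect [296.0, 166.0, 333.0, 262.0] ctr 627 4 mean [628.  10.] wh 27 77 long_deg 84
org [627.49033024   2.38236674   0.        ]
pos [626.6   1.7  59.6] phi 84.4 gap 44.9 t 22.32 dist 54 twist 0.007
[[0.17, -0.01, 1.07], [0.17, -0.01, 1.07], [0.17, -0.01, 1.07], [0.17, -0.01, 1.07], [0.17, -0.01, 1.07]] 0.001
```

View pics/w10.png

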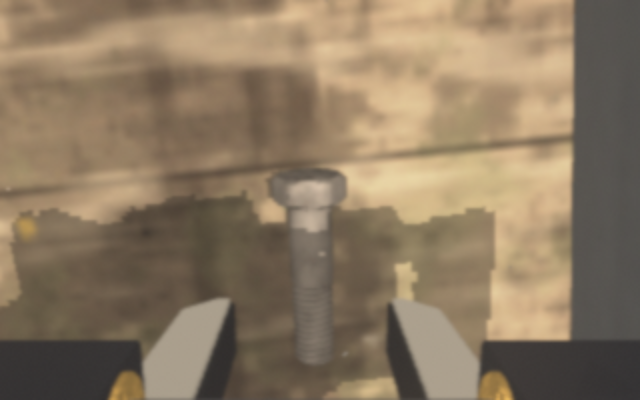

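The large bolt is lengthwise between the fingers, head at (308,187) and tip at (315,360). I'll grip at the balance point (627,8.5).

>>> apply_moves([
  [0.2,0,1.1],
  [0.2,0,1.1],
  [0.2,0,1.1],
  [0.1,0,1.1],
  [0,0,1],
], twist=[0,0,0,0,0])

```text
time_s: 22.95
tool_pos: [627.1, 8.8, 4.6]
orientation: [0.741, 0.672, -0.0, -0.0]
ft_force: [-0.1, -0.6, 0.5]
finger_gap: 44.8
grip_force: 0.0
```

>>> apply_moves([
  [0,0,0],
  [0,0,0],
  [0,0,0],
  [0,0,0],
  [0,0,0],
], twist=[0,0,0,0,0], fingers=0.8, grip_force=40)

```text
time_s: 23.58
tool_pos: [627.5, 8.6, 6.0]
orientation: [0.741, 0.672, 0.0, 0.0]
ft_force: [-0.0, 0.3, 3.4]
finger_gap: 15.1
grip_force: 39.9
```

>>> apply_moves([
  [0,0,-1],
  [0,0,-2],
  [0,0,-3],
  [0,0,-3],
  [0,0,0],
], twist=[0,0,0,0,0])

```text
time_s: 24.2
tool_pos: [628.9, 8.7, 98.9]
orientation: [0.741, 0.672, 0.002, 0.002]
ft_force: [-0.8, 0.5, -1.8]
finger_gap: 14.7
grip_force: 39.9
```

```bash
python3 - <<'E'
from h import *
plan(463,306,95,113,7)
E
```

```text
pos [628.9   8.7  98.9] phi 84.4 gap 14.7 t 24.2 dist 340 twist -0.5
[[3.99, -2.77, 0.06], [4.18, -2.48, 0.06], [4.35, -2.18, 0.06], [4.49, -1.86, 0.06], [4.61, -1.54, 0.06], [4.71, -1.2, 0.06], [4.79, -0.86, 0.06]] -0.071
```

>>> apply_moves([
  [4,-2.8,0],
  [4.2,-2.5,0],
  [4.4,-2.2,0],
  [4.5,-1.9,0],
  [4.6,-1.5,0],
], twist=[-0.07,-0.07,-0.07,-0.07,-0.07])

```text
time_s: 24.82
tool_pos: [507.5, 223.1, 95.2]
orientation: [0.612, 0.791, -0.0, -0.0]
ft_force: [-0.2, 0.3, -1.0]
finger_gap: 14.8
grip_force: 39.9
```

>>> apply_moves([
  [4.7,-1.2,1],
  [4.8,-0.9,1.5],
  [0,0,1.3],
  [0,0,0],
  [0,0,0],
], twist=[-0.07,-0.07,0,0,0])

```text
time_s: 25.45
tool_pos: [462.4, 305.8, 57.7]
orientation: [0.557, 0.831, -0.0, 0.0]
ft_force: [-0.2, 0.0, -1.7]
finger_gap: 14.9
grip_force: 39.9
```

```bash
python3 - <<'E'
from h import *
im=arm.get_image("wrist")
cv2.imwrite("pics/w11.png",cv2.resize(im[80:280,160:480,::-1],(640,400)))
look("wrist",["large_bolt_tray","large_bolt"],1)
plan(461,309,13,113)
E
```

```text
large_bolt_tray 0.88 rect [269.0, 141.0, 363.0, 250.0] ctr 456 322 mean [452. 332.] wh 70 78 long_deg 112
large_bolt 0.72 rect [291.0, 188.0, 340.0, 313.0] ctr 479 283 mean [466. 299.] wh 37 104 long_deg 121
pos [462.4 306.3  58. ] phi 112.3 gap 14.6 t 25.6 dist 45 twist -0.011
[[0.06, -0.01, 0.9], [0.06, -0.01, 0.9], [0.06, -0.01, 0.9], [0.06, -0.01, 0.9], [0.06, -0.0, 0.9]] -0.002
```

View pics/w11.png

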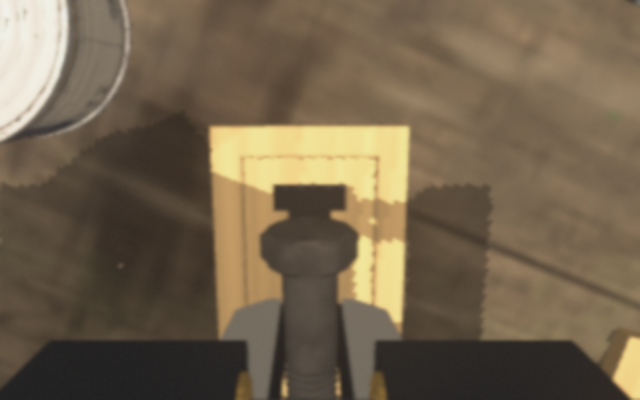

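The bolt (head at (309,245)) is lined up with the silhouette (head at (309,197)). I'll lower with a 2 mm advance.

>>> apply_moves([
  [0.2,0,0.9],
  [0,0,1],
  [0,0,1],
  [0,0,1],
  [0,0,0.6],
], twist=[0,0,0,0,0])

```text
time_s: 26.22
tool_pos: [460.5, 309.0, 11.7]
orientation: [0.556, 0.831, -0.0, -0.0]
ft_force: [-4.0, -3.4, 44.0]
finger_gap: 14.6
grip_force: 39.9
```

>>> apply_moves([
  [0,0,0],
  [0,0,0],
  [0,0,0],
  [0,0,-1],
  [0,0,-3],
], twist=[0,0,0,0,0], fingers=3.8)

```text
time_s: 26.85
tool_pos: [460.2, 308.7, 52.6]
orientation: [0.556, 0.831, -0.001, -0.0]
ft_force: [0.3, 0.7, 0.5]
finger_gap: 38.0
grip_force: 0.0
```

>>> apply_moves([
  [0,0,-3],
  [0,0,-3],
  [0,0,0],
  [0,0,0],
  [0,0,0],
], twist=[0,0,0,0,0])

```text
time_s: 27.48
tool_pos: [460.4, 308.7, 111.8]
orientation: [0.556, 0.831, -0.001, -0.0]
ft_force: [1.4, 0.6, 0.3]
finger_gap: 37.7
grip_force: 0.0
```

```bash
python3 - <<'E'
from h import *
arm.get_image("wrist")
H["large_bolt"]=20
look("wrist",["large_bolt_tray","large_bolt"],1)
im=arm.get_image("top"); cv2.imwrite("pics/end.png",cv2.resize(im[130:300,130:500,::-1],(800,368)))
H.update(large_nut=19,small_nut=16,small_bolt=15)
look("top",NAMES,1)
E
```

```text
large_bolt_tray 0.72 rect [302.0, 165.0, 330.0, 246.0] ctr 464 303 mean [461. 308.] wh 27 79 long_deg 113
large_bolt 0.69 rect [303.0, 164.0, 331.0, 247.0] ctr 463 306 mean [460. 311.] wh 26 76 long_deg 113
large_bolt 0.49 rect [169.0, 250.0, 188.0, 270.0] ctr 466 296 mean [465. 296.] wh 18 57 long_deg 114
small_bolt 0.55 rect [367.0, 157.0, 389.0, 167.0] ctr 633 -144 mean [ 633. -139.] wh 21 57 long_deg 84
large_nut 0.49 rect [170.0, 178.0, 185.0, 190.0] ctr 628 295 mean [628. 295.] wh 24 26 long_deg 41
small_nut 0.54 rect [456.0, 222.0, 466.0, 233.0] ctr 468 -303 mean [ 468. -303.] wh 15 19 long_deg 110
small_bolt_tray 0.9 rect [354.0, 149.0, 400.0, 173.0] ctr 631 -145 mean [ 631. -145.] wh 58 94 long_deg 76
large_nut_tray 0.85 rect [157.0, 162.0, 198.0, 207.0] ctr 631 299 mean [630. 299.] wh 84 85 long_deg 98
small_nut_tray 0.65 rect [445.0, 215.0, 477.0, 243.0] ctr 466 -303 mean [ 466. -302.] wh 56 62 long_deg 84
punch 0.68 rect [370.0, 224.0, 415.0, 227.0] ctr 483 -150 mean [ 483. -149.] wh 12 95 long_deg 86
```

View pics/end.png

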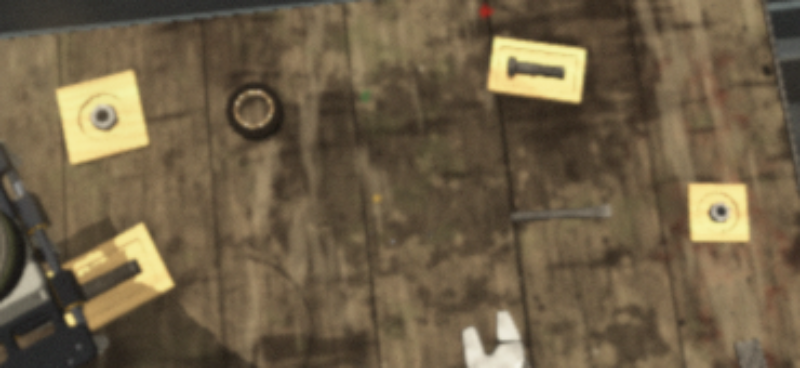

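The top view shows the nuts at (102,116) and (719,212), the small bolt at (536,68), and the large bolt partly under the arm at (105,285), each in its own tray. The punch and tape haven't moved, so I'm handing in.

```bash
python3 -c "
from cell import arm
print(arm.finish_job())"
```

```text
the job is handed in; nothing more can be done
None
```

The job is handed in: by the last camera checks, both bolts and both nuts are in their own pockets, within about 4 mm of the middle, and the punch and tape were not moved; no verdict came back.

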